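# Set the lens cell in the tint gauge

### The arm

A 7-joint arm with a two-finger parallel gripper is mounted at the origin on the work surface. World frame = base frame: x ahead of the robot, y to its left, z up, the work surface at z = 0. Lengths are in m, angles in rad, forces in N, time in s.
With the tool pointing down it reaches from about 0.425 to 0.825 m from the base axis. Payload 3.6 kg.
Tool frame: the origin (TCP) lies where the fingers leave the gripper's body, on its centre line; the fingertips stand 73 mm ahead of it and the grasp point (between the pads) lies 54 mm ahead of it; z points along the fingers, y is the line along which they close (so a half turn about z gives the same grasp; the last joint's range is limited). The gripper opens to 85 mm and grips with 20 to 120 N. Pads are 22 mm wide; open, the fingers measure 114 mm over their backs; the gripper's body (76 mm by 85 mm) begins 54 mm behind the grasp point. The pads swing forward as they close: fully open they stand 13 mm farther back than shut.
Start: joints at [1.113, 0.615, -0.013, 1.423, 0.008, 1.103, -0.04], TCP at [0.272, -0.59, 0.304] pointing down, gripper open.
Joint ranges: [-3.12, 3.12], [-0.3, 2.06], [-1.34, 1.32], [0.26, 2.42], [-1.36, 4.5], [0.01, 1.98], [-2.84, 2.84]. Speed limits (rad/s): [2.79, 2.79, 3.14, 3.14, 3.14, 3.14, 3.14].

### API

Orientations are given as a unit quaternion [x, y, z, w].
In Python, from station import arm, snapshot, camera_info, ticket gives the robot as it stands. Calls block until the motion is done:
- arm.movep(position, orientation): joint-space move of the TCP to a pose.
- arm.line_to(position, velocity=0.15, ori=None): straight line of the TCP; ori=None keeps the orientation; velocity is the mean speed in m/s.
- arm.move_j(angles): joint-space move.
- arm.move_gripper(opening, effort=None): opening from 0.0 (shut) to 1.0 (fully open); effort is the grip in N (None keeps the last); returns when the fingers have stopped.
- arm.pause(seconds).
- arm.ik(position, orientation): joint angles nearest the present ones, or None.
- snapshot(name): name is "side" or "top" or "wrist"; returns the picture (384x512x3 uint8, blue, green, red); there is no depth.
- camera_info(name): a dict with "fx", "fy", "cx", "cy" (pixels), "dist_coeffs" ([k1, k2, p1, p2, k3] as OpenCV has them; the pictures are not rectified), "R" (3x3) and "t" (3): a world point X has camera coordinates R X + t; the wrist camera has in their place "T_tool_cam" (4x4, takes a point from camera to tool coordinates, whose origin is the TCP and whose axes are the flange's). Camera axes: x right, y down, z forward; pixel columns grow to the right and rows downward; lengths in m; the calibration is good to about 2 mm. A picture is of the moment at which its call begins: read the wrist's pose just before it. camera_info takes no time and is no camera call.
A pose or a line that the arm cannot do raises arm.MotionError and nothing moves.
- ticket.finish_job(): hands the job in; it is judged then, once.
Readings, each from a call of its own:
- arm.read_time(): time.
- arm.read_joint_positions(): joint angles.
- arm.read_dq(): joint speeds.
- arm.read_effort(): joint torques, N m.
- arm.read_tool_pos(): TCP position.
- arm.read_eef_rot(): TCP orientation.
- arm.read_ft_force(): force on the tool from outside, world axes, zero at the start.
- arm.read_wrist_torque(): the same for the moment, N m.
- arm.read_opening(): opening from 0.0 (shut) to 1.0 (fully open).
- arm.read_finger_force(): force on a finger pad.
Only numpy, scipy, OpenCV 4.12 (cv2) and the standard library are available. Lean on these libraries where they do the work, as an engineer would, in place of code of your own. Each camera call takes 0.05 s, during which the arm holds its last target. There are 200 camera calls.

### The job

Take the taller of the two open-topped lens cells and stand it upright in the middle of the tint gauge's small raised stage, between the lamp and the sensor. Turn it so that its clear panes face the lamp and the sensor squarely and the light passes straight through both, then let go. Leave the shorter cell where it stands.

Things in the scene. Friction and masses are not known exactly. Their poses are not given: they have to be found in the camera images.
- tall_cell_center (a point): Centre (40 mm above its underside) of the tall lens cell: a loose open-topped aluminium frame, 80 mm tall, about 0.12 kg. x axis: through its two flat solid side cheeks, 44 mm overall (each 30 wide, 8 thick). y axis: through its two clear panes, 30 mm overall. z up. Same either way round. Its yaw differs each time; its place swaps with the short cell and a round amber jar.
- short_cell_center (a point): Centre (25 mm above its underside) of the short lens cell: same make, plan (44 x 30 mm) and axes as the tall one, but 50 mm tall. Not wanted; it stays where it is.
- stage (a point): Middle of the top of the gauge's stage, a flat white 64 x 64 mm square, 20 mm above the table. Its y axis is the level light path, which passes 40 mm above the stage: lamp at +y, sensor at -y. Along its x axis both sides of the stage are free. z up. Place and yaw differ each time.
- gauge: Tint gauge, fixed: grey base plate 110 (x) x 340 (y) x 12 mm, origin under its middle, axes as the stage's. At each end a box 100 mm wide, 76 long, top 85 mm above the table, inner face 91 mm from the middle, with a black nozzle 36 mm across reaching to 76 mm from the middle. Lamp (+y): white, slots on top; sensor (-y): grey, dark display on top.
Things that resemble listed ones, but are neither listed nor needed, are in the scene too. Leave any pink or red look-alike of the part that bears tall_cell_center alone.

How it is judged:
At the end, for the whole second after the job is handed in: The tall cell stands upright (within 7 degrees) on the stage, its centre within 15 mm of the stage's middle, its clear panes square to the light path within 11 degrees either way round, released and at rest; the short cell is within 30 mm of where it began (horizontal distance between tall_cell_center and stage below 0.015 m and z of tall_cell_center in the frame of stage between 0.034 and 0.046 m and angle between tall_cell_center's own z axis and vertical below 0.12 rad and angle between the y axis of tall_cell_center and the y axis of stage, either way round below 0.2 rad and distance of short_cell_center from where it was at the start of the episode below 0.03 m); the robot touches nothing.
It fails at once if the short cell is moved by more than 30 mm (distance of short_cell_center from where it was at the start of the episode above 0.03 m).
It also fails if it takes over 32 s, if anything falls off the work surface, if the arm or the gripper's body presses on something with over 40 N, if the wrist force passes 120 N, or if a joint passes its speed limit or range.

## Working session

There is one attempt and no reset: what is moved stays moved. The work goes in short steps, each a Python script; the robot and the scene stay as the last script left them, time stands still between calls to the robot, and variables do not carry over. Pictures are saved under pics/ and viewed, at most 10 in all, crops included, and the job is handed in when it is done.

```bash
mkdir -p pics; ls; python3 - <<'E'
from station import arm, snapshot, camera_info
import cv2,numpy as np
a=snapshot("top");b=snapshot("side")
cv2.imwrite("pics/top.png",a);cv2.imwrite("pics/side.png",b)
np.set_printoptions(precision=4,suppress=True)
for n in("top","side","wrist"):print(n,camera_info(n))
print(arm.read_time(),arm.read_tool_pos(),arm.read_eef_rot())
E
```

```text
pics
top {'fx': 447.02496195561713, 'fy': 447.02496195561713, 'cx': 252.10011244420826, 'cy': 193.12994244546562, 'dist_coeffs': array([-0.0082,  0.    ,  0.    ,  0.    ,  0.    ]), 'R': array([[-0.0186, -0.9994, -0.0293],
       [-0.9977,  0.0205, -0.065 ],
       [ 0.0656,  0.028 , -0.9975]]), 't': array([-0.0155,  0.5335,  1.0189])}
side {'fx': 486.74046806484785, 'fy': 486.74046806484785, 'cx': 251.56700388253202, 'cy': 185.04513082423287, 'dist_coeffs': array([0.0168, 0.    , 0.    , 0.    , 0.    ]), 'R': array([[-0.953 , -0.303 ,  0.0035],
       [-0.1915,  0.5932, -0.7819],
       [ 0.2348, -0.7459, -0.6233]]), 't': array([0.4897, 0.1739, 1.0497])}
wrist {'fx': 273.4496419376235, 'fy': 273.4496419376235, 'cx': 259.8916656643168, 'cy': 192.85291924166057, 'dist_coeffs': array([-0.0312,  0.    ,  0.    ,  0.    ,  0.    ]), 'T_tool_cam': array([[ 0.0002, -0.9595, -0.2816,  0.0705],
       [ 1.    ,  0.0002, -0.0002,  0.0003],
       [ 0.0002, -0.2816,  0.9595, -0.07  ],
       [ 0.    ,  0.    ,  0.    ,  1.    ]])}
0.1 [ 0.2718 -0.5899  0.3028] [ 0.9768  0.2143 -0.0003 -0.0011]
```

View pics/top.png

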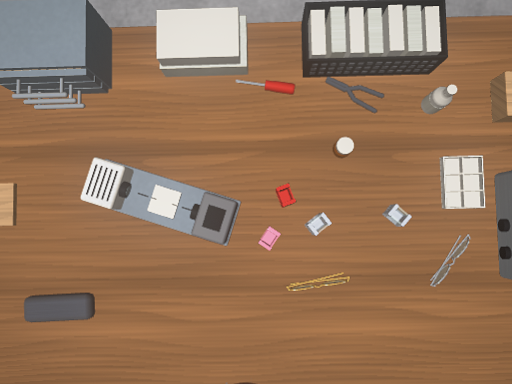

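View pics/side.png

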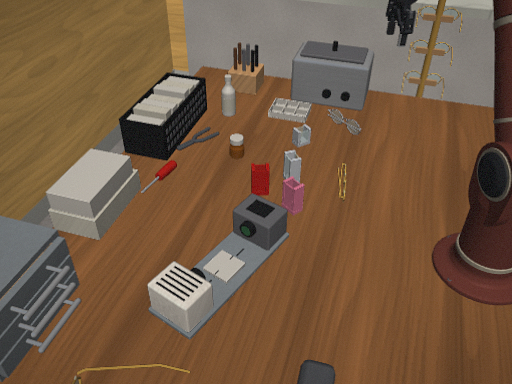

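Top view: the grey cells are at (319,223) and (398,215), with pink (270,238) and red (286,195) look-alikes. The amber jar is at (345,147). The gauge runs from the lamp at (103,183) to the sensor at (214,217), with the stage at (165,201). In the side view, the cell at (292,165) looks tall and the one at (302,134) short. I'll confirm that in one crop.

```bash
python3 - <<'E'
import cv2,numpy as np
a=cv2.imread("pics/top.png");b=cv2.imread("pics/side.png")
r=lambda im,x,y,w,h,s:cv2.resize(im[y:y+h,x:x+w],(w*s,h*s),interpolation=cv2.INTER_CUBIC)
t=r(a,300,195,50,50,6); s=r(b,270,115,50,100,6)
t2=r(a,376,190,50,50,6); st=r(a,130,165,80,80,6)
img=np.zeros((600,800,3),np.uint8)
img[:300,:300]=t;img[300:600,:300]=t2;img[:600,300:600]=s
img[:320,600:800]=cv2.resize(st,(200,320))if 0 else r(a,145,178,40,50,5)[:250].copy() if 0 else 0
img[:250,600:800]=r(a,145,176,40,50,5)
cv2.imwrite("pics/crop1.png",img)
E
```

```text
(no output)
```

View pics/crop1.png

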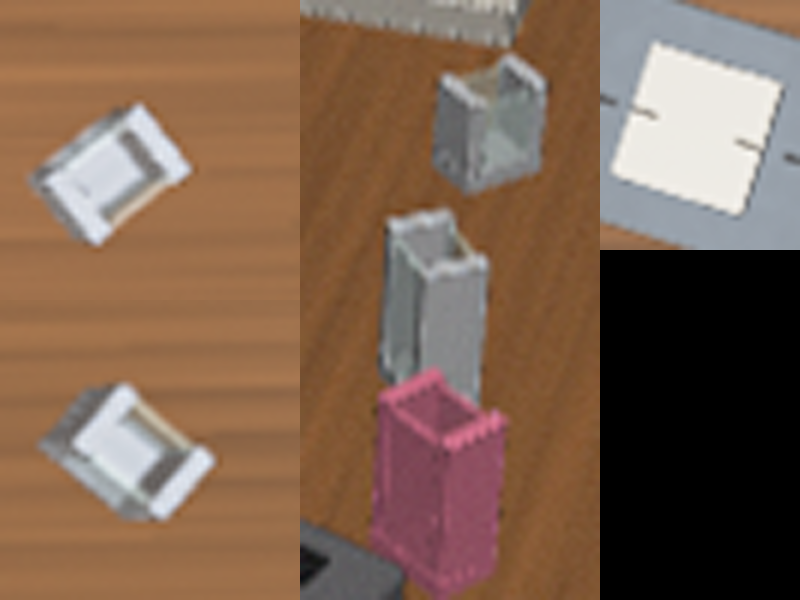

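Confirmed: the tall cell is at top (319,223) / side (292,165), about 190 px high in the side crop against 130 px for the short one. The cell at top (398,215) / side (302,134) is the short one, and the pink one is a decoy. Next I'll get first estimates of the poses.

```bash
cat > h.py <<'E'
from station import arm, snapshot, camera_info, ticket
import cv2,numpy as np
from scipy.spatial.transform import Rotation as Ro
np.set_printoptions(precision=4,suppress=True)
def cam(name,pose=None):
    c=camera_info(name);K=np.array([[c['fx'],0,c['cx']],[0,c['fy'],c['cy']],[0,0,1]])
    if name=="wrist":
        T=np.eye(4);T[:3,:3]=Ro.from_quat(pose[1]).as_matrix();T[:3,3]=pose[0]
        M=T@c['T_tool_cam'];R=M[:3,:3].T;t=-R@M[:3,3]
    else:R,t=np.array(c['R']),np.array(c['t'])
    return K,np.array(c['dist_coeffs']),R,t
def rays(C,px):
    K,d,R,t=C;p=cv2.undistortPoints(np.array(px,float).reshape(-1,1,2),K,d).reshape(-1,2)
    v=np.c_[p,np.ones(len(p))]@R;return -R.T@t,v/np.linalg.norm(v,axis=1)[:,None]
def onplane(C,px,z):
    o,v=rays(C,px);return o+v*((z-o[2])/v[:,2])[:,None]
def tri(C1,p1,C2,p2):
    o1,v1=rays(C1,p1);o2,v2=rays(C2,p2);out=[]
    for a,b in zip(v1,v2):
        s=np.linalg.lstsq(np.c_[a,-b],o2-o1,rcond=None)[0];out.append((o1+s[0]*a+o2+s[1]*b)/2)
    return np.array(out)
def quad(mask):
    cs=cv2.findContours(mask,cv2.RETR_EXTERNAL,cv2.CHAIN_APPROX_NONE)[0];c=max(cs,key=cv2.contourArea)
    return c
def yawq(a):
    y=np.array([np.cos(a),np.sin(a),0]);z=np.array([0,0,-1.]);return Ro.from_matrix(np.c_[np.cross(y,z),y,z]).as_quat()
def wsnap(fn):
    p=(np.array(arm.read_tool_pos()),np.array(arm.read_eef_rot()));im=snapshot("wrist");cv2.imwrite(fn,im);return im,cam("wrist",p),p
E
python3 - <<'E'
from h import *
T,S=cam("top"),cam("side")
tc=np.array([[140,103],[190,168],[97,245],[45,178]])/6+[300,195]-.4
sc=np.array([[438,210],[487,262],[427,275],[388,220]])/6+[220,115]-.4
print("rim3d",tri(T,[tc.mean(0)],S,[sc.mean(0)]))
P=onplane(T,tc,.08);print("top rim",P,P.mean(0))
Q=onplane(S,sc,.08);print("side rim",Q,Q.mean(0))
ce=[]
for n,C,(x,y) in(("top",T,(165,201)),("side",S,(224,266))):
    im=cv2.imread(f"pics/{n}.png");m=cv2.inRange(im,(190,190,190),(255,255,255))
    m=cv2.morphologyEx(m,cv2.MORPH_CLOSE,np.ones((3,3)))
    k,l=cv2.connectedComponents(m);c=quad(((l==l[y+3,x])*255).astype(np.uint8))
    r=cv2.minAreaRect(c);M=cv2.moments(c);ce.append((M['m10']/M['m00'],M['m01']/M['m00']));
    b=onplane(C,c.reshape(-1,2),.02);br=cv2.minAreaRect((b[:,:2]*1000).astype(np.float32))
    print(n,l[y+3,x],cv2.contourArea(c),ce[-1],br)
print("stage",tri(T,[ce[0]],S,[ce[1]]))
print("lamp-sensor nozzle dir",onplane(T,[(103,183),(214,217)],.085))
E
```

```text
rim3d [[ 0.4605 -0.1718  0.0774]]
top rim [[ 0.4855 -0.1801  0.08  ]
 [ 0.4618 -0.1973  0.08  ]
 [ 0.4348 -0.1633  0.08  ]
 [ 0.4592 -0.1453  0.08  ]] [ 0.4603 -0.1715  0.08  ]
side rim [[ 0.4643 -0.1914  0.08  ]
 [ 0.4356 -0.1604  0.08  ]
 [ 0.4572 -0.1436  0.08  ]
 [ 0.4828 -0.1776  0.08  ]] [ 0.46   -0.1682  0.08  ]
top 14 710.5 (163.77949800609898, 201.29533192587377) ((518.52490234375, 179.50799560546875), (64.44916534423828, 64.98736572265625), 71.41183471679688)
side 0 195713.0 (255.5, 191.5) ((649.0234375, -529.809814453125), (2442.630126953125, 1963.825439453125), 18.015634536743164)
stage [[0.4872 0.1348 0.1933]]
lamp-sensor nozzle dir [[0.5576 0.2986 0.085 ]
 [0.4786 0.0555 0.085 ]]
```

```bash
python3 - <<'E'
from h import *
T,S=cam("top"),cam("side")
im=cv2.imread("pics/side.png");m=cv2.inRange(im,(185,185,185),(255,255,255))
k,l,st,ce=cv2.connectedComponentsWithStats(m)
i=min((i for i in range(1,k) if st[i,4]>200),key=lambda i:np.hypot(*(ce[i]-[224,266])))
c=cv2.convexHull(np.argwhere(l==i)[:,::-1].astype(np.int32)).reshape(-1,2)
b=onplane(S,c,.02);print(ce[i],st[i],cv2.minAreaRect((b[:,:2]*1000).astype(np.float32)))
print(tri(T,[(163.78,201.3)],S,[ce[i]]))
for a in(-52,128):
  print(a,arm.ik([.46,-.171,.27],yawq(np.radians(a))),arm.ik([.46,-.171,.11],yawq(np.radians(a))))
for a in(-18.4,161.6):print(a,arm.ik([.5185,.1795,.13],yawq(np.radians(a))))
t=arm.read_time()
q=min((arm.ik([.46,-.171,.27],yawq(np.radians(a))) for a in(-52,128)),key=lambda q:99 if q is None else abs(q[6]))
arm.move_j(q)
_,_,p=wsnap("pics/w1.png");print(p,t,arm.read_time())
E
```

```text
[174.9607 287.9104] [148 263  55  47 636] ((585.5993041992188, 260.3038330078125), (74.14994812011719, 102.24052429199219), 71.00637817382812)
[[ 0.5668  0.2129 -0.0399]]
-52 [ 0.4175  0.416  -0.1488  1.9152  0.0823  0.8162 -0.6828] [ 0.3547  0.6748 -0.0646  2.0607  0.1016  0.4091 -0.6967]
128 [ 1.0275  0.656  -1.1481  1.8984  0.6931  1.0566  1.8192] [ 0.9812  0.9947 -1.1531  2.0421  1.1632  0.9879  1.4224]
-18.4 [-0.2182  0.7036 -0.2413  1.8863  0.2839  0.5848 -0.9635]
161.6 [ 0.2648  1.003  -1.1527  1.8715  1.0795  1.063   1.4673]
(array([ 0.4599, -0.1726,  0.2701]), array([ 0.946 ,  0.3243, -0.    ,  0.0005])) 0.1 1.8333
```

View pics/w1.png

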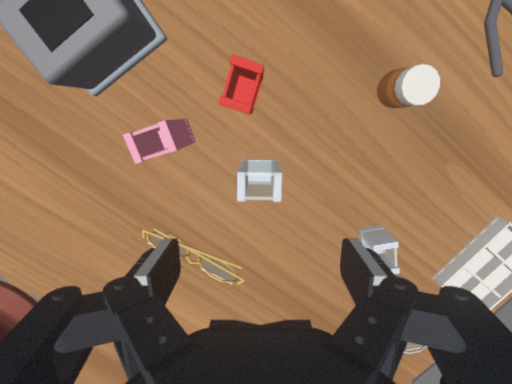

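The wrist view shows the tall cell's rim at (237..281, 173..201), with its cheeks at columns 241 and 277 and well aligned to the finger line. Pink, red and short are all clear. I'll take one lower view, which gives a second viewpoint for the height.

```bash
python3 - <<'E'
from h import *
q=np.array(arm.read_eef_rot());p=np.array(arm.read_tool_pos())
x=Ro.from_quat(q).as_matrix()[:,0]
arm.line_to(list(np.array([.46,-.171,.20])-x*0.03),velocity=.2)
im2,C2,p2=wsnap("pics/w2.png")
C1=cam("wrist",(np.array([ 0.4599,-0.1726,0.2701]),np.array([0.946,0.3243,-0.,0.0005])))
px=np.array([(237,173),(281.5,173),(281.5,201),(237,201)])
P=onplane(C1,px,.08);print(P,P.mean(0),np.degrees(np.arctan2(*(P[1]-P[0]+P[2]-P[3])[1::-1])))
T=cam("top");print("short",onplane(T,[(398,215)],.05))
K,d,R,t=C2;u=cv2.projectPoints(P,cv2.Rodrigues(R)[0],t,K,d)[0].reshape(-1,2);print(u)
c=u.mean(0).astype(int);x0,y0=max(c[0]-50,0),max(c[1]-50,0)
cv2.imwrite("pics/w2c.png",cv2.resize(im2[y0:y0+100,x0:x0+100],(600,600),interpolation=cv2.INTER_CUBIC));print(x0,y0,p2,arm.read_time())
E
```

```text
[[ 0.4576 -0.1465  0.08  ]
 [ 0.4841 -0.1806  0.08  ]
 [ 0.4619 -0.1987  0.08  ]
 [ 0.4346 -0.1635  0.08  ]] [ 0.4596 -0.1723  0.08  ] -52.1562184947706
short [[ 0.4757 -0.3496  0.05  ]]
[[228.8798 154.033 ]
 [290.8524 154.1484]
 [290.4226 193.4717]
 [229.1201 193.3622]]
209 123 (array([ 0.437 , -0.1898,  0.2003]), array([0.9457, 0.3251, 0.0005, 0.0002])) 2.4167
```

View pics/w2c.png

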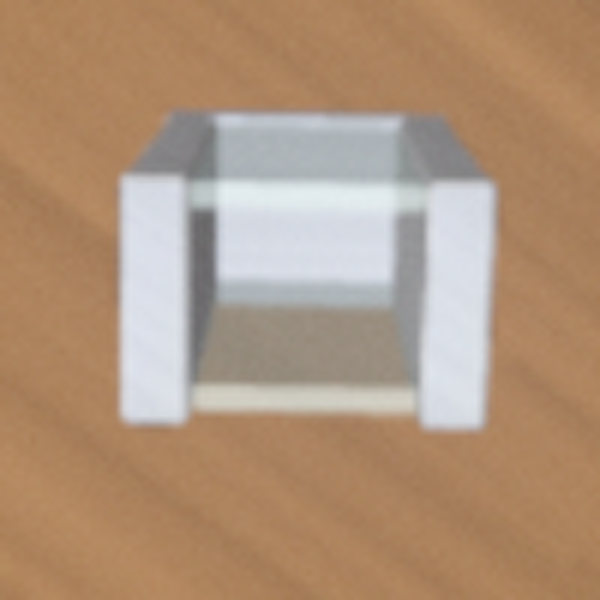

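Crop w2c shows the rim corners at full-picture (229,152), (291,153), (290,195) and (229,194), within about 2 px of the prediction. Next I triangulate, grasp, and lift slightly.

```bash
python3 - <<'E'
from h import *
C1=cam("wrist",(np.array([ 0.4599,-0.1726,0.2701]),np.array([0.946,0.3243,-0.,0.0005])))
C2=cam("wrist",(np.array([0.437,-0.1898,0.2003]),np.array([0.9457,0.3251,0.0005,0.0002])))
p1=np.array([(237,173),(281.5,173),(281.5,201),(237,201)]);p2=np.array([(120,175),(494,181),(486,430),(122,424)])/6+[209-.4,123-.4]
X=tri(C1,p1,C2,p2);print(X,X.mean(0))
P=onplane(C2,p2,.08);c=P.mean(0);d=P[1]-P[0]+P[2]-P[3];a=np.arctan2(d[1],d[0]);print(c,np.degrees(a))
c=(c[:2]+[.4598,-.1720])/2
q=yawq(a)
arm.line_to([*c,.20],velocity=.15,ori=q)
arm.line_to([*c,.106],velocity=.12)
print(arm.read_ft_force())
arm.move_gripper(0.0,effort=30)
print(arm.read_opening(),arm.read_finger_force(),arm.read_tool_pos(),arm.read_ft_force())
arm.line_to([*c,.25],velocity=.2)
print(arm.read_opening(),arm.read_finger_force(),arm.read_ft_force(),arm.read_time())
cv2.imwrite("pics/w3.png",snapshot("wrist"))
E
```

```text
[[ 0.4619 -0.1454  0.0986]
 [ 0.4854 -0.1782  0.0912]
 [ 0.458  -0.2038  0.0607]
 [ 0.4361 -0.1629  0.0846]] [ 0.4603 -0.1726  0.0838]
[ 0.4599 -0.1718  0.08  ] -53.00542688680823
[ 0.462  -0.185   0.3491]
0.5145938955623431 31.34433925151825 [ 0.4601 -0.1719  0.1065] [-0.5391 -0.2328  4.5131]
0.5120496626072221 30.745997428894043 [-0.0545 -0.2338 -1.6805] 5.0167
```

View pics/w3.png

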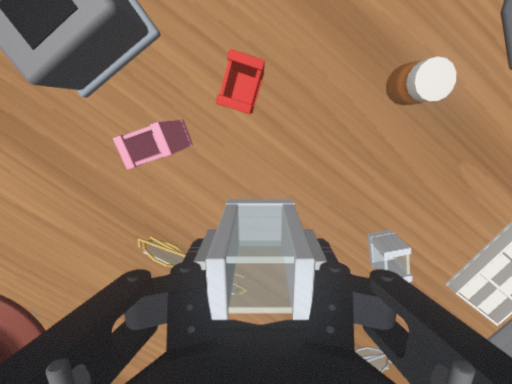

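The cell is held straight, with its rim at (208..312, 200..312); the opening of 0.51 is about 44 mm and nothing else has moved. I'll carry it towards the stage and look at the stage from two places with the wrist camera.

```bash
python3 - <<'E'
from h import *
a=np.radians(-18.5);q=yawq(a);x=Ro.from_quat(q).as_matrix()[:,0]
s=np.array([.5185,.1795,.27]);Cs=[];cs=[]
for i,off in enumerate((.11,.07)):
    p=s-x*off
    arm.movep(list(p),list(q)) if i==0 else arm.line_to(list(p),velocity=.2)
    im,C,pp=wsnap(f"pics/s{i}.png");Cs.append(C)
    g=im.astype(int);m=((im.min(2)>170)&(np.ptp(g,axis=2)<40)).astype(np.uint8)
    K,d,R,t=C;u=cv2.projectPoints(np.array([[.5185,.1795,.02]]),cv2.Rodrigues(R)[0],t,K,d)[0].ravel()
    m=cv2.morphologyEx(m,cv2.MORPH_CLOSE,np.ones((5,5)))
    k,l,st,ce=cv2.connectedComponentsWithStats(m)
    j=min((j for j in range(1,k) if st[j,4]>800),key=lambda j:np.hypot(*(ce[j]-u)))
    h=cv2.convexHull(np.argwhere(l==j)[:,::-1].astype(np.int32)).reshape(-1,2)
    ap=cv2.approxPolyDP(h,8,True).reshape(-1,2);M=cv2.moments(h);cs.append((M['m10']/M['m00'],M['m01']/M['m00']))
    b=onplane(C,h,.02);print(pp,u,cs[-1],ap.tolist(),st[j],cv2.minAreaRect((b[:,:2]*1000).astype(np.float32)))
    v=im.copy();cv2.polylines(v,[h.astype(np.int32)],True,(0,0,255));cv2.imwrite(f"pics/s{i}v.png",v)
print(tri(Cs[0],[cs[0]],Cs[1],[cs[1]]),tri(Cs[1],[cs[1]],cam("top"),[(163.8,201.3)]),arm.read_time(),arm.read_opening())
E
```

```text
(array([0.4837, 0.0729, 0.2694]), array([ 0.8126,  0.5828, -0.0011,  0.0005])) [259.4798  72.6534] (258.79749360392003, 72.30107107237326) [[287, 104], [230, 103], [230, 41], [289, 42]] [ 228   40   62   66 3866] ((517.5267333984375, 179.04180908203125), (65.78213500976562, 65.7774429321289), 71.47605895996094)
(array([0.4966, 0.1124, 0.2697]), array([ 0.8119,  0.5839, -0.0003,  0.0001])) [259.9278 112.7986] (259.46554823247453, 112.67914919113241) [[288, 84], [287, 141], [232, 142], [230, 84]] [ 230   84   60   59 3403] ((517.6898803710938, 178.71047973632812), (63.046722412109375, 65.04747772216797), 71.45597076416016)
[[0.5179 0.1798 0.0218]] [[0.5181 0.1798 0.0186]] 6.5 0.514131918247879
```

View pics/s1v.png

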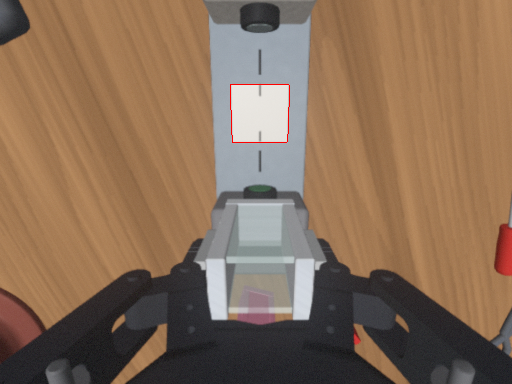

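The stage quad is at (230..289, 84..142), square to the tool. It triangulates to (0.518, 0.1795, 0.020), which agrees with the top view. Now to place it.

```bash
python3 - <<'E'
from h import *
c=[.518,.1795]
arm.line_to([*c,.26],velocity=.15,ori=list(yawq(np.radians(-18.5))))
arm.line_to([*c,.134],velocity=.12)
arm.pause(.2);f0=arm.read_ft_force()[2]
z=.134
while z>.123:
    z-=.0015;arm.line_to([*c,z],velocity=.03);f=arm.read_ft_force()[2]
    if f-f0>3:break
print(z,f0,f,arm.read_tool_pos())
arm.move_gripper(0.75);arm.pause(.2)
print(arm.read_opening(),arm.read_finger_force(),arm.read_time())
arm.move_gripper(1.0)
arm.line_to([*c,.27],velocity=.12)
x=Ro.from_quat(arm.read_eef_rot()).as_matrix()[:,0]
arm.line_to(list(np.array([*c,.27])-x*.05),velocity=.2)
im,C,p=wsnap("pics/f.png");print(p,arm.read_time())
s=snapshot("side")[200:320,160:320]
cv2.imwrite("pics/fv.png",np.hstack([cv2.resize(im[40:300,120:400],(400,371)),cv2.resize(s,(400,300))[:371] if 0 else cv2.copyMakeBorder(cv2.resize(s,(400,300)),0,71,0,0,cv2.BORDER_CONSTANT)]))
E
```

```text
0.125 -1.5584541353503631 9.289263089386306 [0.5182 0.1797 0.1266]
0.7514589435075435 0.0 10.55
(array([0.502 , 0.1312, 0.2697]), array([ 0.8121,  0.5835, -0.0004, -0.0001])) 12.7083
```

View pics/fv.png

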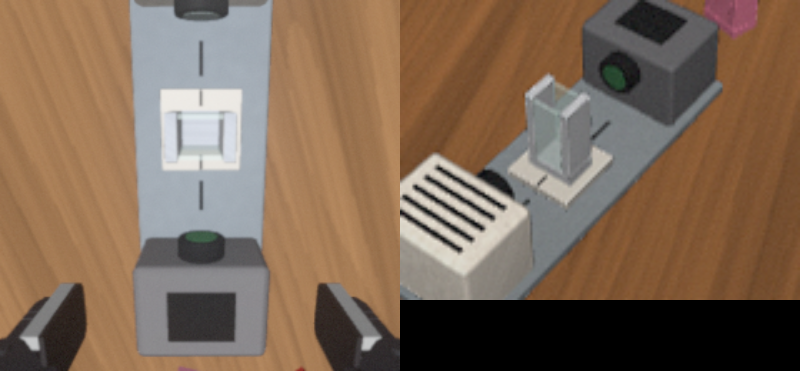

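The cell stands upright on the stage with its panes facing the nozzles. The rim is centred at crop (201,137), which is picture (260.7,136), and the gripper is clear. I'll check the offset numerically and hand in if it's small.

```bash
python3 - <<'E'
from h import *
C=cam("wrist",(np.array(arm.read_tool_pos()),np.array(arm.read_eef_rot())))
px=np.array([(162,111),(240,111),(238,163),(164,163)])/1.4286+[120,40]
P=onplane(C,px,.1);c=P.mean(0);d=P[1]-P[0]+P[2]-P[3]
e=np.hypot(*(c[:2]-[.518,.1795]));print(c,e,np.degrees(np.arctan2(d[1],d[0])),arm.read_opening(),arm.read_ft_force())
if e<.008: print(ticket.finish_job())
E
```

```text
[0.5186 0.1817 0.1   ] 0.002260256335683666 -18.428520603044177 0.9997068081133662 [0.0077 0.1267 0.562 ]
the job is handed in; nothing more can be done
None
```

The tall cell is standing upright on the stage, about 2 mm off centre by my last wrist-camera check and square to the light path, released and handed in at about 13 s; the short cell was never touched.

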